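# Fit the blue cradle insert into the damper cradle base

### The arm

A 6-joint arm with a two-finger parallel gripper is mounted at the origin on a cart in front of the work surface, level with it; the furniture and walls round the work are solid. World frame = base frame: x ahead of the robot, y to its left, z up, the work surface at z = 0. Lengths are in m, angles in rad, forces in N, time in s.
With the tool pointing down it reaches from about 0.35 to 0.85 m from the base axis. Payload 8.1 kg.
Tool frame: the origin (TCP) lies midway between the tips of the shut fingers; the grasp point (between the pads) lies 19 mm behind it (robot.tcp_to_grasp is the distance from the TCP to the grasp point, in m); x points along the fingers, y is the direction in which the jaws open and shut, and the axes are right-handed (so a half turn about x gives the same grasp; the last joint's range is limited). The gripper opens to 93 mm and grips with 3 to 60 N. Pads are 15 mm wide; open, the fingers measure 128 mm over their backs; the gripper's body (75 mm by 188 mm) begins 65 mm behind the grasp point.
Start: joints at [1.225, 0.13, 1.488, -0, 1.523, -0.085], TCP at [0.155, 0.58, 0.219] pointing down, gripper open.
Joint ranges: [-2.96, 2.96], [-0.89, 2.26], [0.02, 2.5], [-1.34, 4.48], [0, 2.73], [-2.66, 2.66]. Speed limits (rad/s): [2.39, 2.39, 2.79, 3.14, 3.14, 3.14].

### API

Orientations are given as a rotation vector (axis times angle).
In Python, from plant import robot gives the robot as it stands.
- The arm moves only by the tool play_rows, never from a script. Its argument "plan" is a list of rows, each an object with "slide": the shift along the world's x, y, z as a fraction of full scale, a list of three; "roll": the turn about the world's z as a fraction of full scale; "fingers": the gripper command: -1 is shut, 1 is fully open, values between are in proportion. A call has 1 to 20 rows; each row shifts and turns the commanded pose from where the row before left it; what a row does not reach is not made up. Full scale, the value 1, is 30 mm for a shift and 8 degrees for a turn. A row lasts 1/8 s, in which the tool goes at most 62.5 mm and 10.7 degrees, less where a joint would pass 70% of its speed; a pose out of reach is approached as far as the arm can. A call with a number of a shift or a turn outside -1 to 1 is refused whole. A call with a gripper value outside its range is refused whole. The fingers move at their own pace and stop on an object; "squeeze" is the grip in N (left out, the last holds). Time passes only in rows, so rows that do not move let the fingers close. It gives the time, the measured TCP pose, the force and the opening at its end, in the units of the state.
- robot.read_state(): the state, without advancing time (a new reading comes with each control period).
- robot.read_camera(name): name is "scene" or "top" or "wrist"; returns the picture (480x640x3 uint8, red, green, blue); there is no depth.
- robot.get_calibration(name): a dict with "fx", "fy", "cx", "cy" (pixels), "distortion" ([k1, k2, p1, p2, k3] as OpenCV has them; the pictures are not rectified), "R" (3x3) and "t" (3): a world point X has camera coordinates R X + t; the wrist camera has in their place "T_tool_cam" (4x4, takes a point from camera to tool coordinates, whose origin is the TCP and whose axes are the tool frame's). Camera axes: x right, y down, z forward; pixel columns grow to the right and rows downward; lengths in m; the calibration is good to about 2 mm. A picture is of the moment at which its call begins: read the wrist's pose just before it. get_calibration takes no time and is no camera call.
- robot.close_job(): hands the job in, once; it reports no verdict.
Trained networks look in the newest picture that a camera, given by its name, has taken for a name from the list of things; names that differ only in an ending like _2 or _b are one class to them, and where a whole thing is asked for, a point or a joint stands for the part that bears it (a point fixed in the world has none). Each returns a list of dicts, best first, with "p" (0 to 1); they miss things now and then, are a little off and sometimes report something else, mostly with a low value. They report only what shows in the picture. A call takes as long as a camera call.
- robot.boxes_of(camera, target): "extent" ([centre column, centre row, width, height] in pixels, round what is visible of it).
- robot.regions_of(camera, target): "region" (480x640 bool, what is visible of it) and "extent" ([centre column, centre row, width, height] in pixels, round what is visible of it).
- robot.mark_of(camera, target): "point" ([column, row] in pixels: a listed point, or the origin of a listed thing).
The state is a dict: "t": time; "q": joint angles; "dq": joint speeds; "joint_torque": joint torques, N m; "tool_pos": TCP position; "orientation": TCP orientation; "force": force on the tool from outside, world axes, zero at the start; "wrist_torque": the same for the moment, N m; "opening": finger opening in m.
Only numpy, scipy, OpenCV 4.12 (cv2) and the standard library are available. Lean on these libraries where they do the work, as an engineer would, in place of code of your own. Each camera call takes 0.05 s, during which the arm holds its last target.

### The job

The next damper needs the blue cradle insert: fit it in the pocket of the cradle base. Pick it up from the cart, tip it, hook its thin heel under the toe lip, then press the other end down until the brass latch snaps over it and the insert sits flat, square and locked. Feel your way and do not force it (it needs less than 20 N), leave the red and the plain insert in their tray, and do not push the mug or the grease tub about.

Things in the scene. Friction and masses are not known exactly. Their poses are not given: they have to be found in the camera images.
- insert_blue: Blue cradle insert, loose, 0.25 to 0.5 kg, lying flat on the cart: body 80 x 52 x 42 mm (x, y, z), round trough along x in its top, plain sides. Origin: centre of the body's underside; +x to the heel. Take it across y, at or up to 10 mm behind the middle (towards -x), with the fingertips 16 mm or more above its underside, to clear the pocket's rails.
- heel (a point): Lower edge of the end of the insert's heel tongue (40 mm wide, 10 mm high) at (60, 0, 0) mm in its frame. At the other end a latch ledge, 40 mm wide and 14 mm high, reaches to x = -50 mm. A grasp is known along x only to a few mm, so find the toe by touch.
- cradle_base: Cradle base: fixed grey plate 192 x 120 x 10 mm (x, y, z); x points away from the robot. Origin: centre of its underside. On it is clamped the dark nest, anywhere within 9 mm either way along x (not measured: feel for it, or see it), but true in y, angle and height. The nest's pocket: floor 18 mm above the cart, side rails 55 mm apart and 12 mm high, inner top edges bevelled 4 mm.
- pocket_mid (a point): Middle of the pocket floor if the nest stood in mid-range. Measured from the nest's own middle: rails x -36 to 43 mm; rear wall at x = -51.5 mm, 14 mm high, brass latch above it, all behind it up to 22 mm above the floor, back to x = -82 mm. Seated, the insert's origin is at the nest's middle on the floor, with 1.5 mm of play each way in x and y, so it cannot go in level past the lip.
- toe_mid (a point): Foot of the toe wall if the nest stood in mid-range (x = 61.5 mm; really up to 9 mm nearer or farther). Its lip overhangs 10 mm; underside 15.5, top 25 mm above the floor. Tip the heel end down 16 to 19 degrees, set its edge on the floor 23 to 33 mm short of this point, slide it forward under the lip, flatten to about 13 degrees, go on to the wall, then swing the other end down about it.
- latch (a joint): Brass spring latch behind the pocket: 0 m = fully out (nose 45.5 mm behind the nest's middle, 16 mm above the floor, 2 mm over a seated ledge), up to 0.009 m = pushed back. Its upper face slopes: pressing the ledge end down with about 10 to 15 N pushes it back, and it springs over the ledge by itself once the insert is down.
- insert_red: Red insert of the same outer size in the plywood storage tray; stays there. Origin: centre of its underside.
- insert_plain: Bare aluminium insert of the same outer size in the plywood storage tray; stays there. Origin: centre of its underside.
- tub: Bystander: white grease tub with blue lid, 70 mm across, 64 mm high, left of the cradle base. Origin: underside.
- mug: Bystander: orange mug, 81 mm across, 88 mm high, behind the storage tray. Origin: underside.

How it is judged:
At the end, for the whole second after the job is handed in: Blue insert seated: in the pocket wherever the nest is clamped (origin within 12.5 mm of pocket_mid along x, 3 mm along y, under 1.8 mm off the floor), flat within 0.025 rad, square within 0.05 rad, heel under the lip, at rest, latch out over its ledge (below 1.5 mm) (x of insert_blue in the frame of cradle_base between -0.0125 and 0.0125 m and y of insert_blue in the frame of cradle_base between -0.003 and 0.003 m and z of insert_blue in the frame of cradle_base between 0.016 and 0.0198 m and angle between the z axis of insert_blue and the z axis of cradle_base, either way round below 0.025 rad and angle between the x axis of insert_blue and the x axis of cradle_base, either way round below 0.05 rad and x of heel in the frame of cradle_base above 0.04 m and value of joint latch below 0.0015 m and linear speed of insert_blue below 0.01 m/s); the robot touches nothing.
It fails at once if the blue insert is forced: more than 90 N between it and the cradle base (with nest and latch) (contact force between insert_blue and cradle_base above 90 N).
It fails at once if the mug or the grease tub is pushed more than 30 mm (distance of any of mug, tub from where it was at the start of the episode above 0.03 m).
It fails at once if the red or the plain insert is moved more than 20 mm in its tray (distance of any of insert_red, insert_plain from where it was at the start of the episode above 0.02 m).
It also fails if it takes over 38 s, if anything falls off the work surface, if the arm or the gripper's body presses on something with over 40 N, if the wrist force passes 120 N, or if a joint passes its speed limit or range.

## Working session

There is one attempt and no reset: what is moved stays moved. The work goes in short steps, Python scripts to look and compute and a tool call to move; the robot and the scene stay as the last step left them, time stands still between calls to the robot, and variables do not carry over. Pictures are saved under pics/ and viewed, and the job is handed in when it is done.

Besides the shell and the picture viewer there is one more tool, called after ">>>" by a JSON object that holds its "name" and its "arguments". play_rows: Moves the arm, as the interface text tells. Its arguments: {"type":"object","properties":{"plan":{"type":"array","items":{"type":"object","properties":{"slide":{"type":"array","items":{"type":"number","minimum":-1,"maximum":1}},"roll":{"type":"number","minimum":-1,"maximum":1},"fingers":{"type":"number"}}}},"squeeze":{"type":"number"}},"required":["plan"]}

```bash
ls; mkdir -p pics
cat > h.py <<'E'
import numpy as np, cv2
from plant import robot
def save(name,f,s=1):
    im=robot.read_camera(name); cv2.imwrite('pics/'+f,cv2.cvtColor(im,cv2.COLOR_RGB2BGR)); return im
def cam(name,st=None):
    c=robot.get_calibration(name)
    K=np.array([[c['fx'],0,c['cx']],[0,c['fy'],c['cy']],[0,0,1.]]); d=np.array(c['distortion'])
    if 'R' in c: R=np.array(c['R']);t=np.array(c['t'])
    else:
        st=st or robot.read_state()
        T=np.eye(4);T[:3,:3]=cv2.Rodrigues(np.array(st['orientation'],float))[0];T[:3,3]=st['tool_pos']
        M=np.linalg.inv(T@np.array(c['T_tool_cam']));R=M[:3,:3];t=M[:3,3]
    return K,d,R,t
def ray(name,px,z,st=None):
    K,d,R,t=cam(name,st)
    u=cv2.undistortPoints(np.array(px,float).reshape(-1,1,2),K,d).reshape(-1,2)
    o=-R.T@t; out=[]
    for a,b in u:
        v=R.T@np.array([a,b,1]); out.append(o+v*(z-o[2])/v[2])
    return np.array(out)
def proj(name,X,st=None):
    K,d,R,t=cam(name,st)
    return cv2.projectPoints(np.array(X,float).reshape(-1,3),cv2.Rodrigues(R)[0],t,K,d)[0].reshape(-1,2)
E
python3 - <<'E'
from h import *
np.set_printoptions(precision=4,suppress=True)
s=robot.read_state();print(s)
for c in('top','scene','wrist'):
    save(c,f'a_{c}.png')
    k=cam(c); print(c, -k[2].T@k[3], k[2][2],k[0][0,0])
    if c!='wrist':
        for n,z in(('insert_blue',0.0),('cradle_base',0.0),('pocket_mid',0.018),('toe_mid',.018),('heel',0),('latch',.034),('tub',0),('mug',0),('insert_red',0)):
            m=robot.mark_of(c,n)
            for q in m[:2]: print(n,q['p'],q['point'],ray(c,q['point'],z)[0])
E
```

```text
pics
{'t': 0.0, 'q': array([ 1.2246,  0.1311,  1.4893, -0.    ,  1.523 , -0.0854]), 'dq': array([ 0.0011,  0.0013, -0.0009, -0.0006, -0.0014, -0.0008]), 'joint_torque': array([ -0.0012, -55.9837, -49.1765,   0.0766,   0.035 ,  -0.0002]), 'tool_pos': array([0.1545, 0.5792, 0.2176]), 'orientation': array([ 0.2033,  1.5615, -0.2061]), 'force': array([-0.7499,  0.107 , -0.7071]), 'wrist_torque': array([-0.0217, -0.0029, -0.0587]), 'opening': 0.09346409009143926}
top [ 0.3307 -0.1761  0.8939] [ 0.2163  0.0201 -0.9761] 477.5478604740479
insert_blue 0.76 [361.2, 326.5] [ 0.3782 -0.2539  0.    ]
cradle_base 0.93 [407.3, 238.2] [ 0.5528 -0.3315  0.    ]
pocket_mid 0.75 [410.1, 237.0] [ 0.5511 -0.3335  0.018 ]
toe_mid 0.61 [419.6, 206.7] [ 0.6121 -0.3491  0.018 ]
heel 0.86 [334.7, 311.4] [ 0.4017 -0.203   0.    ]
heel 0.18 [274.0, 192.0] [ 0.6239 -0.0664  0.    ]Traceback (most recent call last):
  File "<stdin>", line 9, in <module>
ValueError: it knows: cradle_base, heel, insert_blue, insert_plain, insert_red, mug, pocket_mid, toe_mid, tub
```

Run:
```python
from h import *
np.set_printoptions(precision=4,suppress=True)
for c in('top','scene','wrist'):
    save(c,f'b_{c}.png')
    if c!='wrist':
        for n,z in(('insert_blue',0.0),('cradle_base',0.0),('pocket_mid',0.018),('toe_mid',.018),('heel',0),('tub',0),('mug',0),('insert_red',0)):
            m=robot.mark_of(c,n)
            for q in m[:1]: print(c,n,q['p'],q['point'],ray(c,q['point'],z)[0])
print(robot.read_state()['t'])
```

```text
top insert_blue 0.85 [361.2, 327.1] [ 0.3771 -0.254   0.    ]
top cradle_base 0.93 [407.6, 239.4] [ 0.5504 -0.3321  0.    ]
top pocket_mid 0.77 [410.2, 234.5] [ 0.5559 -0.3335  0.018 ]
top toe_mid 0.81 [423.2, 211.1] [ 0.6039 -0.3563  0.018 ]
top heel 0.93 [332.4, 311.7] [ 0.4008 -0.1988  0.    ]
top tub 0.68 [328.8, 213.0] [ 0.5902 -0.1771  0.    ]
top mug 0.6 [275.7, 190.5] [ 0.6273 -0.0694  0.    ]
top insert_red 0.98 [234.5, 275.8] [ 0.4523 -0.0092  0.    ]
scene insert_blue 0.74 [308.5, 330.9] [ 0.3744 -0.2577  0.    ]
scene cradle_base 0.92 [409.6, 282.8] [ 0.5551 -0.3317  0.    ]
scene pocket_mid 0.94 [408.9, 280.8] [ 0.5452 -0.3347  0.018 ]
scene toe_mid 0.87 [434.8, 263.3] [ 0.6041 -0.3491  0.018 ]
scene heel 0.65 [288.3, 303.2] [ 0.396  -0.1969  0.    ]
scene tub 0.94 [349.5, 230.6] [ 0.5885 -0.1794  0.    ]
scene mug 0.57 [316.3, 193.3] [ 0.6274 -0.0707  0.    ]
scene insert_red 0.97 [229.8, 234.7] [ 0.4466 -0.0135  0.    ]
1.25
```

View pics/a_top.png

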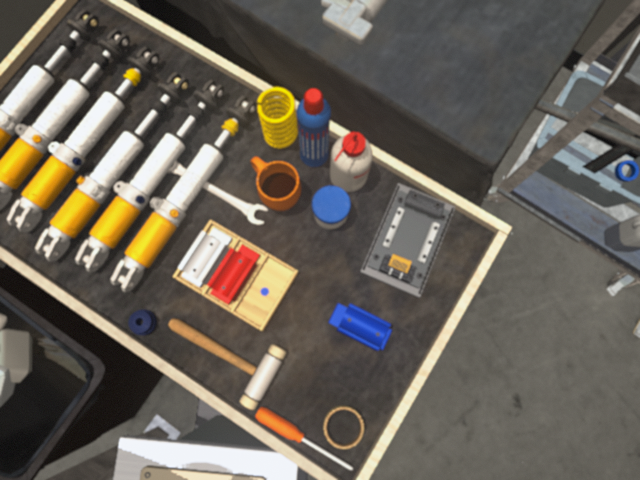

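```bash
ls pics
```

```text
a_top.png
b_scene.png
b_top.png
b_wrist.png
```

View pics/b_scene.png

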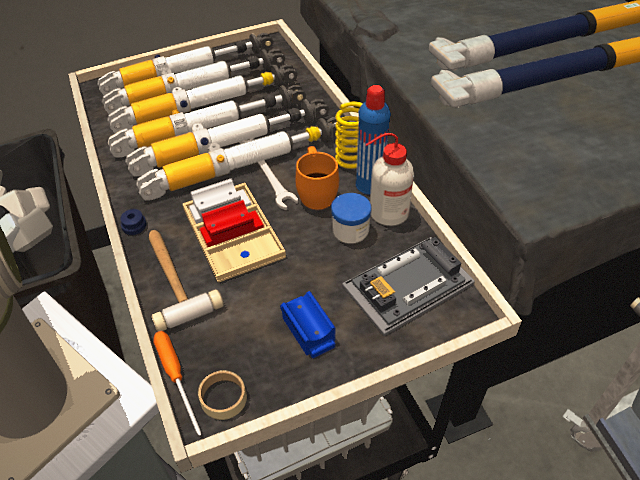

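Run:
```python
import cv2,numpy as np
a=cv2.imread('pics/b_top.png')[170:360,300:470]; b=cv2.imread('pics/b_scene.png')[220:370,260:490]
cv2.imwrite('pics/z_top.png',cv2.resize(a,None,fx=3,fy=3,interpolation=cv2.INTER_CUBIC))
cv2.imwrite('pics/z_scene.png',cv2.resize(b,None,fx=3.4,fy=3.4,interpolation=cv2.INTER_CUBIC))
```

```text
(no output)
```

View pics/z_top.png

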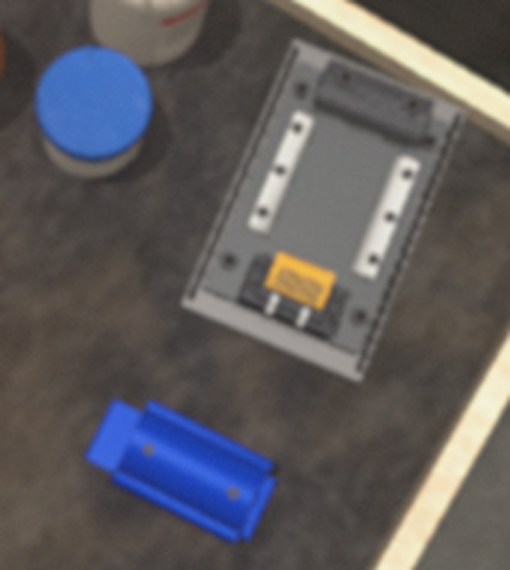

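View pics/z_scene.png

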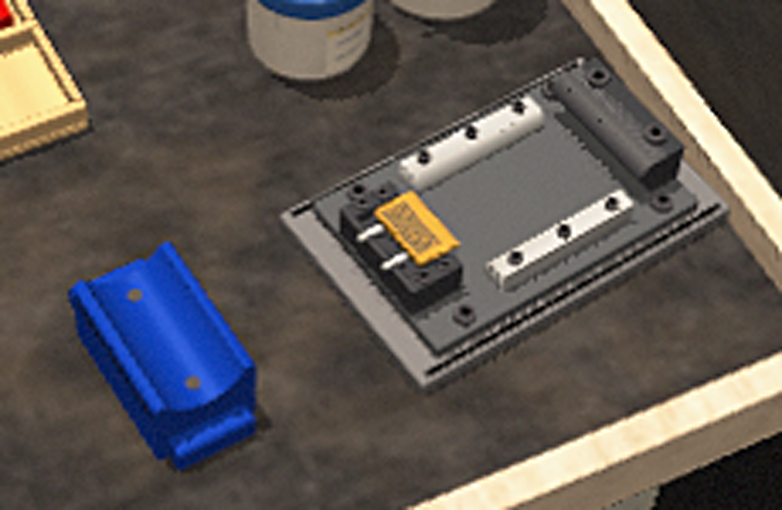

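```bash
cat > fit.py <<'E'
from h import *
from scipy.optimize import least_squares
np.set_printoptions(precision=4,suppress=True)
T=lambda P:np.array(P,float)/3+[300,170]; S=lambda P:np.array(P,float)/3.4+[260,220]
def W(p,X):
    x,y,a=p;c,s=np.cos(a),np.sin(a);X=np.array(X,float)
    return np.c_[x+c*X[:,0]-s*X[:,1],y+s*X[:,0]+c*X[:,1],X[:,2]]
def fit(obs,p0):
    # obs list of (cam, model, px)
    f=lambda p:np.concatenate([(proj(c,W(p,m))-px).ravel() for c,m,px in obs])
    r=least_squares(f,p0,loss='soft_l1');return r.x,f(r.x)
if __name__=='__main__':
    C=[[-.096,.06,.01],[-.096,-.06,.01],[.096,-.06,.01],[.096,.06,.01]]
    t=('top',C,T([[185,300],[360,378],[464,113],[293,40]]));s=('scene',C,S([[283,215],[427,383],[730,212],[580,62]]))
    for o in([t],[s],[t,s]):
        p,r=fit(o,[.552,-.332,-.3]);print('base',p,np.degrees(p[2]),r.round(1))
    # insert: body top corners z=.042
    B=[[-.04,.026,.042],[-.04,-.026,.042],[.04,-.026,.042],[.04,.026,.042]]
    t=('top',B,T([[240,540],[275,465],[150,402],[116,467]])); 
    t2=('top',[[.06,.02,.01],[.06,-.02,.01]],T([[88,452],[115,400]]))
    # scene: near end is ledge (-x)
    s=('scene',B,S([[160,412],[255,365],[167,243],[72,291]]))
    for o in([t],[t,t2],[s],[t,t2,s]):
        p2,r=fit(o,[.376,-.256,1.2]);print('ins',p2,np.degrees(p2[2]),r.round(1))
    np.save('p.npy',[p,p2])
    # nest features: rails top z=.030 in base frame, ends; find nest x shift
    def inb(c,px,z):
        w=ray(c,px,z);d=w[:,:2]-p[:2];cc,ss=np.cos(p[2]),np.sin(p[2]);return np.c_[cc*d[:,0]+ss*d[:,1],-ss*d[:,0]+cc*d[:,1]]
    print('rail top view',inb('top',T([[295,112],[312,117],[250,228],[268,231],[402,155],[418,163],[358,272],[376,277]]),.030))
    print('rail scene',inb('scene',S([[402,165],[414,187],[523,96],[540,122]]),.030),inb('scene',S([[488,262],[500,287],[615,190],[633,210]]),.030))
    print('lip top', inb('top',T([[318,92],[427,140]]),.043))
E
python3 fit.py
```

```text
base [ 0.5508 -0.3323 -0.3294] -18.870503734207436 [-1.5  1.2 -0.   1.   1.  -1.8  0.2 -1.2]
base [ 0.5487 -0.335  -0.3317] -19.003578311096927 [-0.9  0.3 -0.9  1.6  1.4 -1.1  0.8 -1.3]
base [ 0.5498 -0.3335 -0.3286] -18.82873213550327 [-0.9  1.8  0.6  1.6  1.5 -1.3  0.7 -0.6 -1.2 -0.4 -1.   0.7  0.9 -2.1
  0.3 -2.2]
ins [ 0.3764 -0.2571  1.1866] 67.98672236847214 [-0.7  0.6  0.3 -1.4  1.1 -0.9 -0.5  3.9]
ins [ 0.3766 -0.257   1.1819] 67.718350692169 [-0.8  0.5  0.2 -1.4  1.2 -1.1 -0.6  3.6 -0.3  1.3  0.5 -0.9]
ins [ 0.3745 -0.2579  1.2186] 69.82102343108336 [-0.4  1.1  1.  -0.3  0.1 -0.2 -0.5 -0.3]
ins [ 0.3756 -0.2573  1.1976] 68.61914082992561 [-0.3  0.9  0.3 -1.2  1.  -0.3 -0.4  4.6 -0.2  2.4  0.2  0.1 -1.   0.3
  0.8 -0.6  0.9 -0.8 -0.  -1.5]
rail top view [[ 0.0423  0.0426]
 [ 0.0436  0.0316]
 [-0.0382  0.0406]
 [-0.0355  0.0298]
 [ 0.0431 -0.0289]
 [ 0.0423 -0.0399]
 [-0.0373 -0.0304]
 [-0.0358 -0.0416]]
rail scene [[-0.0376  0.0392]
 [-0.0408  0.0249]
 [ 0.04    0.0417]
 [ 0.0364  0.0236]] [[-0.0383 -0.0308]
 [-0.0425 -0.0455]
 [ 0.0401 -0.0306]
 [ 0.0395 -0.045 ]]
lip top [[ 0.0556  0.0348]
 [ 0.0538 -0.0381]]
```

Run:
```python
from h import *
np.set_printoptions(precision=4,suppress=True)
s=robot.read_state();R=cv2.Rodrigues(s['orientation'])[0];print(R,np.degrees(np.arctan2(R[1,1],R[0,1])));print(robot.get_calibration('wrist')['T_tool_cam'], cam('wrist')[0][0,0])
print(s['t'])
```

```text
[[-0.      0.2579  0.9662]
 [-0.0001  0.9662 -0.2579]
 [-1.     -0.0001  0.    ]] 75.05630565249741
[[ 0.0001 -0.2448  0.9696 -0.166 ]
 [ 1.     -0.0005 -0.0002  0.0004]
 [ 0.0006  0.9696  0.2448 -0.0687]
 [ 0.      0.      0.      1.    ]] 428.9911158918253
1.25
```

View pics/b_wrist.png

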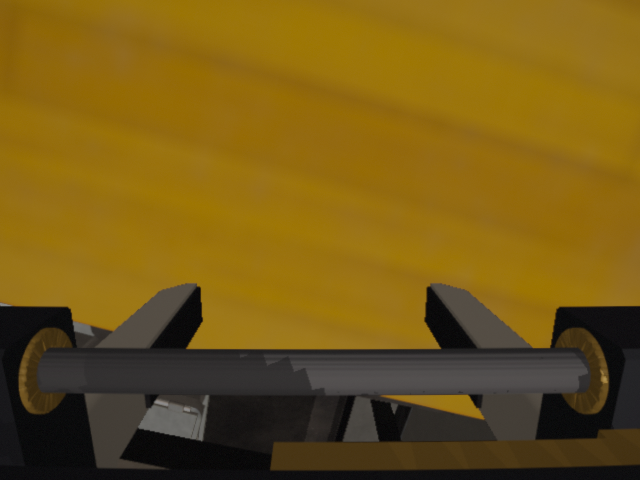

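>>> {"name": "play_rows", "arguments": {"plan": [{"slide":[0.98,-1,0],"roll":-1,"fingers":1},{"slide":[0.98,-1,0],"roll":-1,"fingers":1},{"slide":[0.98,-1,0],"roll":-1,"fingers":1},{"slide":[0.98,-1,0],"roll":-1,"fingers":1},{"slide":[0.98,-1,0],"roll":-1,"fingers":1},{"slide":[0.98,-1,0],"roll":-1,"fingers":1},{"slide":[0.98,-1,0],"roll":-1,"fingers":1},{"slide":[0.98,-1,0],"roll":-1,"fingers":1},{"slide":[0.98,-1,0],"roll":-1,"fingers":1},{"slide":[0,-1,0],"roll":-1,"fingers":1},{"slide":[0,-1,0],"roll":-1,"fingers":1},{"slide":[0,-1,0],"roll":-1,"fingers":1},{"slide":[0,-1,0],"roll":-0.05,"fingers":1},{"slide":[0,-1,0],"roll":0,"fingers":1},{"slide":[0,-1,0],"roll":0,"fingers":1},{"slide":[0,-1,0],"roll":0,"fingers":1},{"slide":[0,-1,0],"roll":0,"fingers":1},{"slide":[0,-1,0],"roll":0,"fingers":1},{"slide":[0,-1,0],"roll":0,"fingers":1},{"slide":[0,-1,0],"roll":0,"fingers":1}]}}

```text
t: 3.75
tool_pos: [0.4193, -0.0213, 0.2188]
orientation: [1.478, 1.009, -1.478]
force: [-0.0, 0.2, 0.5]
opening: 0.093
```

>>> {"name": "play_rows", "arguments": {"plan": [{"slide":[-0.2,-1,-0.35],"roll":0,"fingers":1},{"slide":[-0.2,-1,-0.35],"roll":0,"fingers":1},{"slide":[-0.2,-1,-0.35],"roll":0,"fingers":1},{"slide":[-0.2,-1,-0.35],"roll":0,"fingers":1},{"slide":[-0.2,-1,-0.35],"roll":0,"fingers":1},{"slide":[-0.2,-1,-0.35],"roll":0,"fingers":1},{"slide":[-0.2,-1,-0.35],"roll":0,"fingers":1},{"slide":[-0.2,-1,-0.35],"roll":0,"fingers":1},{"slide":[0,0,0],"roll":0,"fingers":1}]}}

```text
t: 4.88
tool_pos: [0.3703, -0.2613, 0.1339]
orientation: [1.48, 1.009, -1.481]
force: [0.5, -0.1, -0.6]
opening: 0.093
```

Run:
```python
from h import *
from fit import W
np.set_printoptions(precision=4,suppress=True)
s=robot.read_state();R=cv2.Rodrigues(s['orientation'])[0];print(s['t'],s['tool_pos'],np.degrees(np.arctan2(R[1,1],R[0,1])),s['force'],s['opening'])
im=save('wrist','c_wrist.png')
p=np.load('p.npy')[1]
B=[[-.04,.026,.042],[-.04,-.026,.042],[.04,-.026,.042],[.04,.026,.042],[.06,.02,.01],[.06,-.02,.01]]
q=proj('wrist',W(p,B),s);print(q)
im=cv2.cvtColor(im,cv2.COLOR_RGB2BGR)
for a in q: cv2.circle(im,tuple(int(v) for v in a),3,(0,255,255),-1)
cv2.imwrite('pics/c_wrist_o.png',im)
np.save('s_c.npy',s,allow_pickle=True)
```

```text
4.875 [ 0.3703 -0.2613  0.1339] -21.48863526924536 [ 0.4984 -0.1482 -0.6087] 0.09302660396760146
[[280.3376 299.8213]
 [361.3773 299.6682]
 [364.7251 173.8175]
 [277.5093 173.9984]
 [289.9743 139.1604]
 [350.7688 139.0296]]
```

View pics/c_wrist_o.png

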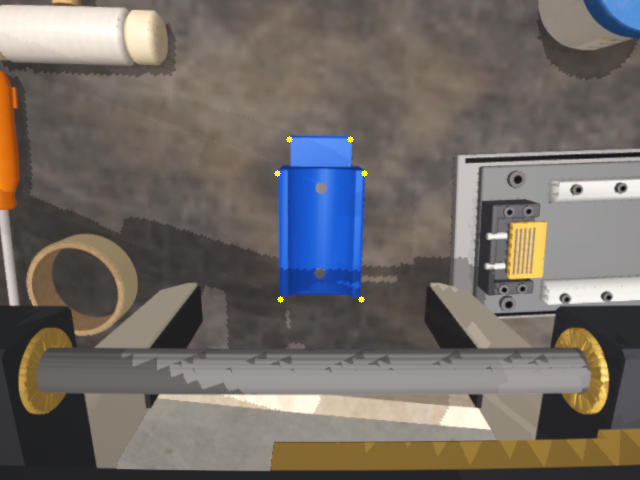

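Run:
```python
from h import *
from fit import W
from scipy.optimize import least_squares
np.set_printoptions(precision=4,suppress=True)
s=np.load('s_c.npy',allow_pickle=True).item()
B=np.array([[-.04,.026,.042],[-.04,-.026,.042],[.04,-.026,.042],[.04,.026,.042],[.06,.02,.01],[.06,-.02,.01]])
px=np.array([[281,295],[362,294.5],[364.5,167],[279,167],[291,137],[351.5,137]])
f=lambda p:(proj('wrist',W(p,B),s)-px).ravel()
r=least_squares(f,[.376,-.257,1.2]);print(r.x,np.degrees(r.x[2]),f(r.x).round(1))
p=r.x;d=np.array(s['tool_pos'])[:2]-p[:2];c,sn=np.cos(p[2]),np.sin(p[2]);print('tcp in insert frame',c*d[0]+sn*d[1],-sn*d[0]+c*d[1])
g=p[:2]-.008*np.array([c,sn]);print('target',g,'move',g-np.array(s['tool_pos'])[:2])
print('tcp px',proj('wrist',[s['tool_pos']],s))
```

```text
[ 0.3771 -0.2546  1.1969] 68.57797313100824 [-0.1  0.4  0.1  0.8  1.1  1.8 -0.8  1.9 -0.4 -2.5  0.1 -2.6]
tcp in insert frame -0.008678314079143996 0.0038706766301821174
target [ 0.3742 -0.2621] move [ 0.0039 -0.0008]
tcp px [[316.2106 304.4217]]
```

>>> {"name": "play_rows", "arguments": {"plan": [{"slide":[0.07,-0.02,-0.64],"roll":0,"fingers":1},{"slide":[0.06,-0.01,-0.64],"roll":0,"fingers":1},{"slide":[0,0,-0.64],"roll":0,"fingers":1},{"slide":[0,0,-0.64],"roll":0,"fingers":1},{"slide":[0,0,-0.64],"roll":0,"fingers":1},{"slide":[0,0,-0.64],"roll":0,"fingers":1},{"slide":[0,0,0],"roll":0,"fingers":-1},{"slide":[0,0,0],"roll":0,"fingers":-1},{"slide":[0,0,0],"roll":0,"fingers":-1},{"slide":[0,0,0],"roll":0,"fingers":-1},{"slide":[0,0,0],"roll":0,"fingers":-1}], "squeeze": 15}}

```text
t: 6.3
tool_pos: [0.3754, -0.2614, 0.02]
orientation: [1.478, 1.009, -1.478]
force: [-1.7, 0.5, 5.1]
opening: 0.0518
```

>>> {"name": "play_rows", "arguments": {"plan": [{"slide":[0,0,0.6],"roll":0,"fingers":-1},{"slide":[0,0,1],"roll":0,"fingers":-1},{"slide":[0,0,1],"roll":0,"fingers":-1},{"slide":[0,0,0.5],"roll":0,"fingers":-1}]}}

```text
t: 6.8
tool_pos: [0.3754, -0.2614, 0.1135]
orientation: [1.478, 1.008, -1.478]
force: [0.1, 0.5, -4.6]
opening: 0.0516
```

Run:
```python
from h import *
s=robot.read_state();print(s['t'],s['tool_pos'],s['force'],s['wrist_torque'],s['opening'])
a=save('wrist','d_wrist.png'); b=save('scene','d_scene.png')
b=cv2.resize(b[180:360,230:470],None,fx=2.6,fy=2.6,interpolation=cv2.INTER_CUBIC)
cv2.imwrite('pics/d_scene_z.png',b[:,:,::-1])
```

```text
6.8 [ 0.37543483 -0.26144651  0.11350689] [ 0.06011698  0.48171818 -4.61071561] [-0.11054268  0.08292937  0.00803043] 0.05156856906682205
```

View pics/d_wrist.png

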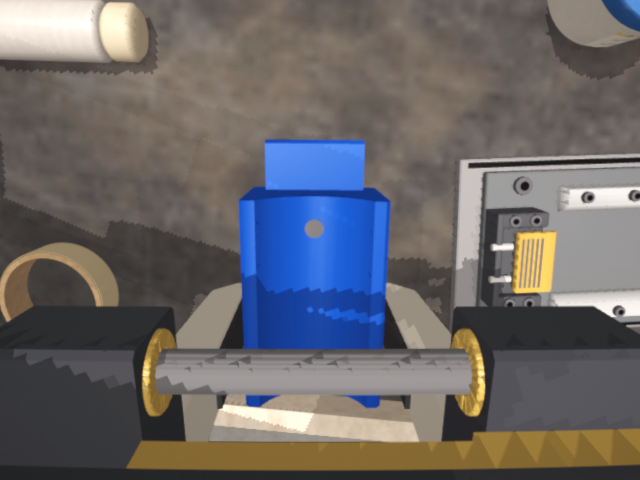

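View pics/d_scene_z.png

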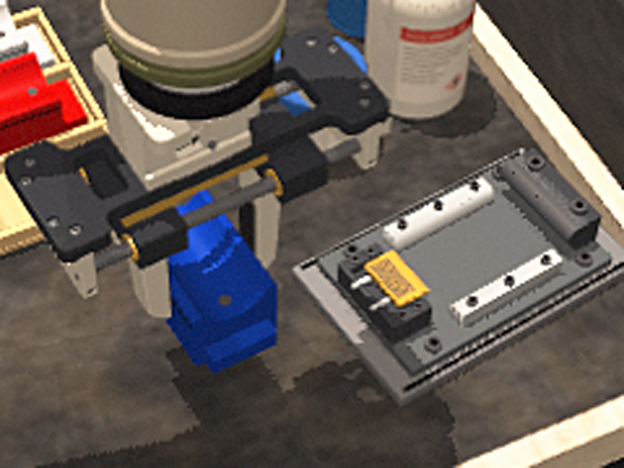

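Run:
```python
import cv2
a=cv2.imread('pics/d_wrist.png')[125:415,215:415];cv2.imwrite('pics/d_wz.png',cv2.resize(a,None,fx=2,fy=2,interpolation=cv2.INTER_CUBIC))
```

```text
(no output)
```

View pics/d_wz.png

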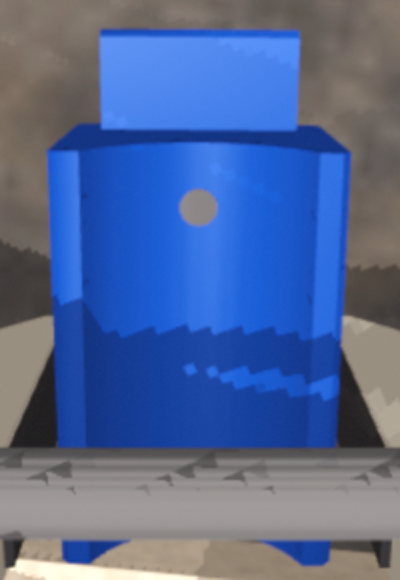

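```bash
cat > tilt.py <<'E'
from h import *
from scipy.optimize import least_squares
np.set_printoptions(precision=4,suppress=True)
# insert pose in tool frame: param (ax: along -toolz of origin, ay, az(up from TCP), pitch heel down +, yaw err)
MODEL=dict(te=[.06,.02,.01],te2=[.06,-.02,.01],tb=[.04,.02,.01],tb2=[.04,-.02,.01],f=[.04,.026,.042],f2=[.04,-.026,.042],b=[-.04,.026,.042],b2=[-.04,-.026,.042])
def tw(p,X,s):
    ax,ay,az,th,yw=p;X=np.array(X,float)
    c,sn=np.cos(th),np.sin(th)
    X=np.c_[c*X[:,0]+sn*X[:,2],X[:,1],-sn*X[:,0]+c*X[:,2]]   # heel down
    c,sn=np.cos(yw),np.sin(yw)
    X=np.c_[c*X[:,0]-sn*X[:,1],sn*X[:,0]+c*X[:,1],X[:,2]]+[ax,ay,az]
    R=cv2.Rodrigues(np.array(s['orientation']))[0]
    # insert x -> -tool z ; insert z -> -tool x ; insert y = z x x = tool: (-x)x... (-X) x (-Z)= X x Z = -Y
    L=np.c_[-X[:,2],-X[:,1],-X[:,0]]
    return L@R.T+np.array(s['tool_pos'])
def fitt(px,s,p0=(0.008,0,-.02,.3,0)):
    k=list(px);M=[MODEL[i] for i in k];P=np.array([px[i] for i in k],float)
    f=lambda p:(proj('wrist',tw(p,M,s),s)-P).ravel()
    r=least_squares(f,p0);return r.x,f(r.x)
E
python3 - <<'E'
from tilt import *
s=robot.read_state()
# note left in image = ? insert +y
Lf=proj('wrist',tw((0.008,0,-.02,.3,0),[[.04,.026,.042],[.04,-.026,.042]],s),s);print(Lf)
l=Lf[0,0]<Lf[1,0]
def o(a,b): return (a,b) if l else (b,a)
px={}
for n,(y,a,b) in dict(te=(142,265.5,364.5),tb=(190,265.5,364.5),f=(200,240,390),b=(407.5,246,380)).items():
    u,v=o(a,b);px[n]=(u,y);px[n+'2']=(v,y)
p,r=fitt(px,s);print(p,np.degrees(p[3:]),r.round(1))
print(tw(p,[[0,0,0],[.06,0,0],[-.05,0,0]],s))
E
```

```text
[[244.8301 161.9066]
 [388.2658 161.8445]]
[ 0.0053  0.0009 -0.021   0.0258 -0.0069] [ 1.4791 -0.3948] [ 0.2 -0.9 -0.2 -0.2  1.   0.5 -1.7  1.1 -0.9 -0.4  0.8  0.5  0.  -0.6
  0.8  0.1]
[[ 0.377  -0.2565  0.0926]
 [ 0.3992 -0.2008  0.0911]
 [ 0.3585 -0.303   0.094 ]]
```

>>> {"name": "play_rows", "arguments": {"plan": [{"slide":[0.44,-0.19,0],"roll":-0.99,"fingers":-1},{"slide":[0.44,-0.19,0],"roll":-0.99,"fingers":-1},{"slide":[0.44,-0.19,0],"roll":-0.99,"fingers":-1},{"slide":[0.44,-0.19,0],"roll":-0.99,"fingers":-1},{"slide":[0.44,-0.19,0],"roll":-0.99,"fingers":-1},{"slide":[0.44,-0.19,0],"roll":-0.99,"fingers":-1},{"slide":[0.44,-0.19,0],"roll":-0.99,"fingers":-1},{"slide":[0.44,-0.19,0],"roll":-0.99,"fingers":-1},{"slide":[0.44,-0.19,0],"roll":-0.99,"fingers":-1},{"slide":[0.44,-0.19,0],"roll":-0.99,"fingers":-1},{"slide":[0.4,-0.19,0],"roll":-0.99,"fingers":-1},{"slide":[0,0,0],"roll":0,"fingers":-1}]}}

```text
t: 8.4
tool_pos: [0.5187, -0.3234, 0.11]
orientation: [-2.044, 0.331, 2.05]
force: [-0.5, -0.2, -4.8]
opening: 0.0519
```

Run:
```python
from tilt import *
from fit import W
s=robot.read_state();R=cv2.Rodrigues(s['orientation'])[0];print(s['t'],s['tool_pos'],s['force'],s['opening'],np.degrees(np.arctan2(R[1,1],R[0,1])))
a=save('wrist','e_wrist.png');np.save('s_e.npy',s,allow_pickle=True)
p=np.load('p.npy')[0]
im=cv2.cvtColor(a,cv2.COLOR_RGB2BGR)
M=[]
for y in(.0275,-.0275):
  for x in(-.036,.043): M.append([x,y,.030])
M+=[[.0515,.03,.043],[.0515,-.03,.043],[.096,.06,.01],[.096,-.06,.01]]
for q in proj('wrist',W(p,M),s): cv2.circle(im,tuple(int(v) for v in q),3,(0,255,255),-1)
cv2.imwrite('pics/e_o.png',im)
```

```text
8.4 [ 0.5187 -0.3234  0.11  ] [-0.4561 -0.1687 -4.777 ] 0.051939497996796584 -108.43090036289216
```

View pics/e_o.png

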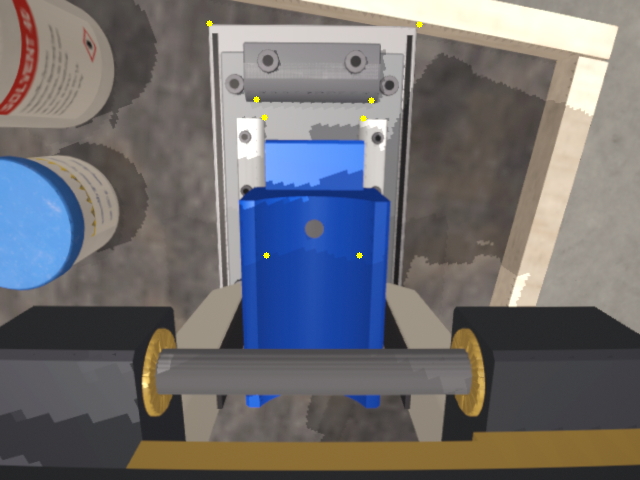

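Run:
```python
import cv2
a=cv2.imread('pics/e_wrist.png')[15:215,200:430];cv2.imwrite('pics/e_z.png',cv2.resize(a,None,fx=3.4,fy=3,interpolation=cv2.INTER_CUBIC))
```

```text
(no output)
```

View pics/e_z.png

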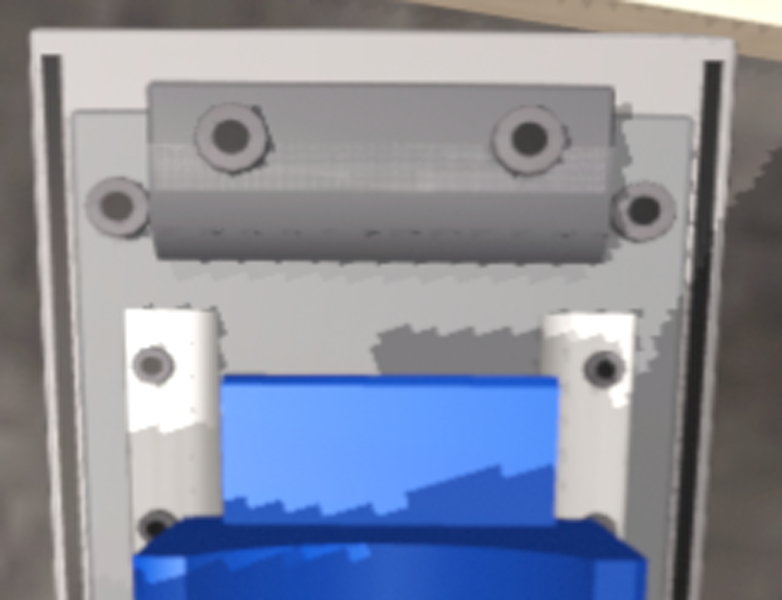

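Run:
```python
from tilt import *
s=np.load('s_e.npy',allow_pickle=True).item();p=np.load('p.npy')[0]
R=cv2.Rodrigues(s['orientation'])[0]; f=-R[:,2];l=-R[:,1];o=s['tool_pos']
def show(n,px,z):
    for w in ray('wrist',px,z,s):
        print(n,w,'tool fwd %.1f lat %.1f mm'%(1e3*(w-o)@f,1e3*(w-o)@l))
show('plate',[[208.8,25],[416.8,28.3],[312.8,26.6]],.01)
show('rail out',[[236.5,118.3],[387.4,119.7]],.03)
show('rail in',[[263.8,118.3],[359.7,119.7]],.03)
for z in(.0335,.036,.043): show('lip %g'%z,[[245.6,101],[378.5,102.3]],z)
q=dict(te=(265.5,142),te2=(364.5,142),tb=(265.5,190),tb2=(364,190),f=(240.5,200),f2=(390,200),b=(246,407.5),b2=(380,407.5))
from tilt import fitt,tw
r,e=fitt(q,s);print(r,np.degrees(r[3:]),e.round(1))
```

```text
plate [ 0.6593 -0.3068  0.01  ] tool fwd 128.5 lat 60.0 mm
plate [ 0.6198 -0.4193  0.01  ] tool fwd 126.6 lat -59.1 mm
plate [ 0.6393 -0.363   0.01  ] tool fwd 127.3 lat 0.5 mm
rail out [ 0.6039 -0.3067  0.03  ] tool fwd 75.8 lat 42.7 mm
rail out [ 0.5768 -0.3856  0.03  ] tool fwd 75.0 lat -40.7 mm
rail in [ 0.5991 -0.321   0.03  ] tool fwd 75.8 lat 27.6 mm
rail in [ 0.5816 -0.371   0.03  ] tool fwd 75.0 lat -25.4 mm
lip 0.0335 [ 0.6105 -0.3151  0.0335] tool fwd 84.7 lat 36.8 mm
lip 0.0335 [ 0.5871 -0.383   0.0335] tool fwd 84.0 lat -35.0 mm
lip 0.036 [ 0.6102 -0.3154  0.036 ] tool fwd 84.5 lat 36.4 mm
lip 0.036 [ 0.587  -0.3826  0.036 ] tool fwd 83.8 lat -34.6 mm
lip 0.043 [ 0.6094 -0.3162  0.043 ] tool fwd 84.0 lat 35.4 mm
lip 0.043 [ 0.5869 -0.3815  0.043 ] tool fwd 83.3 lat -33.6 mm
[ 0.0038  0.     -0.0211  0.0267 -0.007 ] [ 1.5317 -0.4006] [ 0.2 -0.8 -0.3 -0.1  1.   0.5 -1.2  1.1 -1.3 -0.5  0.8  0.5  0.1 -0.7
  0.8  0. ]
```

>>> {"name": "play_rows", "arguments": {"plan": [{"slide":[0.01,0.04,-0.4],"roll":0,"fingers":-1},{"slide":[0,0,-0.4],"roll":0,"fingers":-1},{"slide":[0,0,-0.4],"roll":0,"fingers":-1},{"slide":[0,0,-0.25],"roll":0,"fingers":-1},{"slide":[0,0,-0.1],"roll":0,"fingers":-1},{"slide":[0,0,0],"roll":0,"fingers":-1}], "squeeze": 12}}

```text
t: 9.2
tool_pos: [0.5195, -0.3227, 0.0659]
orientation: [-2.047, 0.333, 2.047]
force: [0.1, -0.5, -4.8]
opening: 0.0519
```

>>> {"name": "play_rows", "arguments": {"plan": [{"slide":[0,0,-0.1],"roll":0,"fingers":-1},{"slide":[0,0,-0.1],"roll":0,"fingers":-1},{"slide":[0,0,0],"roll":0,"fingers":-1}]}}

```text
t: 9.57
tool_pos: [0.5197, -0.3228, 0.0601]
orientation: [-2.048, 0.333, 2.047]
force: [-0.2, -1.3, -4.7]
opening: 0.052
```

Not yet contacted; continue.

>>> {"name": "play_rows", "arguments": {"plan": [{"slide":[0,0,-0.07],"roll":0,"fingers":-1},{"slide":[0,0,-0.07],"roll":0,"fingers":-1},{"slide":[0,0,0],"roll":0,"fingers":-1}]}}

```text
t: 9.95
tool_pos: [0.5211, -0.3233, 0.0573]
orientation: [-2.051, 0.334, 2.044]
force: [3.9, 0.9, 6.0]
opening: 0.0517
```

```bash
cat > look.py <<'E'
import sys
from tilt import *
s=robot.read_state();print(s['t'],s['tool_pos'],s['force'],s['wrist_torque'],s['opening'])
n=sys.argv[1];a=save('wrist',n+'.png');np.save('s_%s.npy'%n,s,allow_pickle=True)
a=a[15:415,190:440][:,:,::-1]
cv2.imwrite('pics/%s_z.png'%n,cv2.resize(a,None,fx=2,fy=1.5,interpolation=cv2.INTER_CUBIC))
E
python3 look.py g1
```

```text
9.95 [ 0.5211 -0.3233  0.0573] [3.8746 0.8816 5.9808] [ 0.2732 -0.405  -0.0468] 0.05174093671699129
```

View pics/g1_z.png

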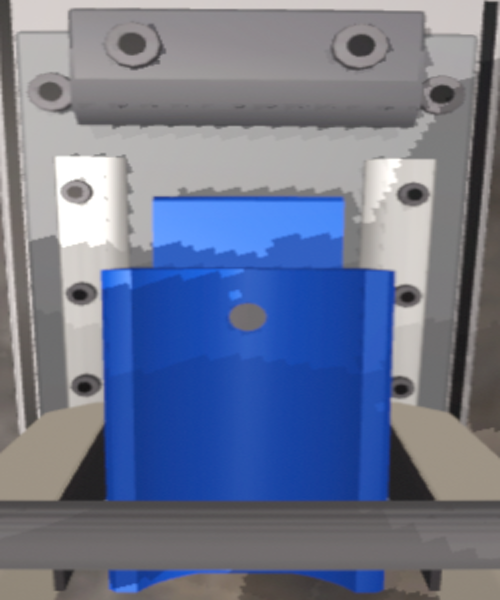

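>>> {"name": "play_rows", "arguments": {"plan": [{"slide":[0,0,-0.07],"roll":0,"fingers":-1},{"slide":[0,0,-0.07],"roll":0,"fingers":-1},{"slide":[0,0,0],"roll":0,"fingers":-1}]}}

```text
t: 10.38
tool_pos: [0.5212, -0.3233, 0.0532]
orientation: [-2.052, 0.334, 2.044]
force: [5.2, 1.1, 5.5]
opening: 0.0518
```

```bash
python3 look.py g2
```

```text
10.375 [ 0.5212 -0.3233  0.0532] [5.1637 1.1228 5.4512] [ 0.2887 -0.6351 -0.0615] 0.0518158985422796
```

View pics/g2_z.png

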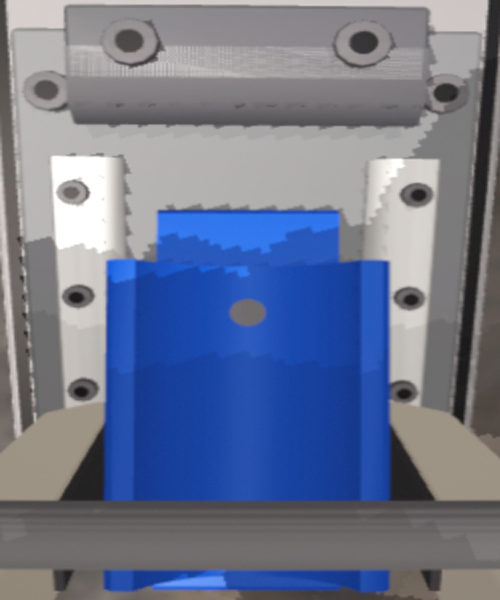

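```bash
cat > ft.py <<'E'
from tilt import *
def go(n,te,f,b):
    s=np.load('s_%s.npy'%n,allow_pickle=True).item();px={}
    for k,(y,a,c) in dict(te=te,f=f,b=b).items():
        px[k]=(a/2+190,y/1.5+15);px[k+'2']=(c/2+190,y/1.5+15)
    r,e=fitt(px,s);print('ax ay az',r[:3],'deg',np.degrees(r[3:]),e.round(1))
    h=tw(r,[[.06,0,0],[-.05,0,0],[0,0,0]],s);print('heel,tail,origin',h)
    return s,r
E
python3 - <<'E'
from ft import go
go('g1',(199,154,343),(270,102,393),(590,110,385))
go('g2',(212,159,339),(261,107,389),(590,105,389))
E
```

```text
ax ay az [ 0.0006  0.0001 -0.022 ] deg [ 7.7823 -0.0949] [-0.2  0.1 -0.5  0.2 -0.2 -0.1  0.7  0.1 -0.  -0.2  0.  -0.1]
heel,tail,origin [[ 0.5781 -0.3423  0.0274]
 [ 0.4747 -0.3076  0.0419]
 [ 0.5217 -0.3234  0.0353]]
ax ay az [-0.003   0.0001 -0.0212] deg [16.2257 -0.2033] [-0.3 -0.2 -0.5  0.1  0.2 -0.   0.2  0.4 -0.3 -0.3  0.6  0. ]
heel,tail,origin [[ 0.5731 -0.3408  0.0155]
 [ 0.4729 -0.3069  0.0458]
 [ 0.5185 -0.3223  0.032 ]]
```

>>> {"name": "play_rows", "arguments": {"plan": [{"slide":[0,0,0.05],"roll":0,"fingers":-1},{"slide":[0,0,0.05],"roll":0,"fingers":-1},{"slide":[0.17,-0.06,0],"roll":0,"fingers":-1},{"slide":[0.17,-0.06,0],"roll":0,"fingers":-1},{"slide":[0.17,-0.06,0],"roll":0,"fingers":-1},{"slide":[0.17,-0.06,0],"roll":0,"fingers":-1},{"slide":[0.17,-0.06,0],"roll":0,"fingers":-1},{"slide":[0,0,0],"roll":0,"fingers":-1}], "squeeze": 20}}

```text
t: 11.42
tool_pos: [0.5453, -0.3317, 0.0543]
orientation: [-2.047, 0.332, 2.047]
force: [-0.6, 0.4, -3.9]
opening: 0.0519
```

```bash
python3 look.py g3
```

```text
11.425 [ 0.5453 -0.3317  0.0543] [-0.6402  0.4247 -3.95  ] [ 0.0425  0.2358 -0.007 ] 0.05186926149284204
```

View pics/g3_z.png

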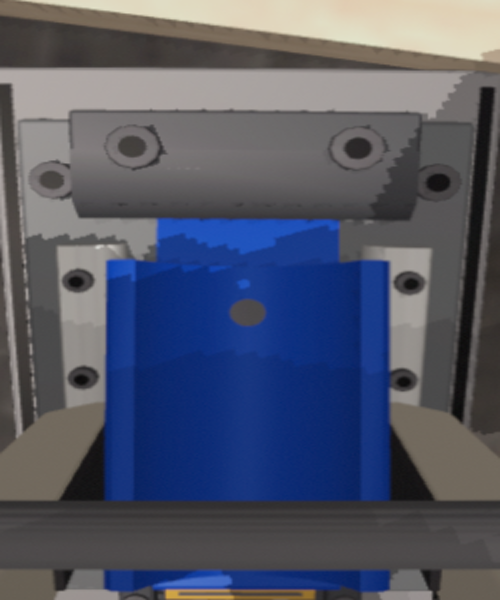

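>>> {"name": "play_rows", "arguments": {"plan": [{"slide":[0.1,-0.03,0],"roll":0,"fingers":-1},{"slide":[0.1,-0.03,0],"roll":0,"fingers":-1},{"slide":[0,0,0],"roll":0,"fingers":-1}]}}

```text
t: 11.85
tool_pos: [0.5512, -0.3336, 0.0546]
orientation: [-2.048, 0.333, 2.047]
force: [-0.6, -0.2, -4.2]
opening: 0.052
```

>>> {"name": "play_rows", "arguments": {"plan": [{"slide":[0.06,-0.02,0],"roll":0,"fingers":-1},{"slide":[0.06,-0.02,0],"roll":0,"fingers":-1},{"slide":[0,0,0],"roll":0,"fingers":-1}]}}

```text
t: 12.22
tool_pos: [0.5528, -0.334, 0.0541]
orientation: [-2.042, 0.332, 2.051]
force: [-8.8, 2.9, 0.4]
opening: 0.052
```

```bash
python3 look.py g4
```

```text
12.225 [ 0.5528 -0.334   0.0541] [-8.7849  2.928   0.411 ] [ 0.5414  1.6696 -0.0528] 0.051956111913916095
```

View pics/g4_z.png

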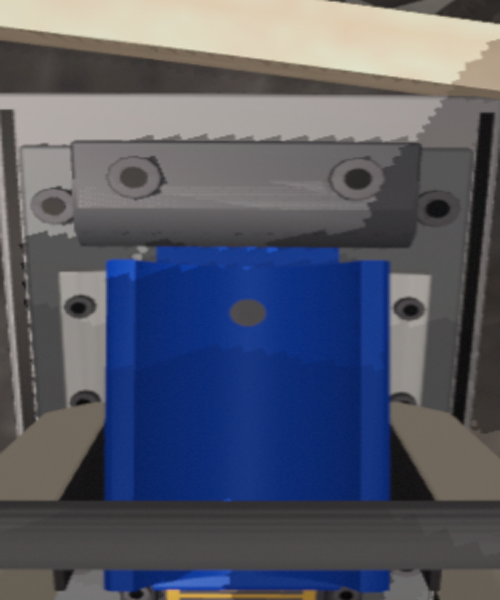

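Run:
```python
from ft import *
s,r=go('g4',(261,107,389),(261,107,389),(590,105,389)) if 0 else (np.load('s_g4.npy',allow_pickle=True).item(),None)
px={}
for k,(y,a,c) in dict(f=(261,106,390),b=(590,104,389)).items():
    px[k]=(a/2+190,y/1.5+15);px[k+'2']=(c/2+190,y/1.5+15)
r,e=fitt(px,s,(-.003,0,-.021,.28,0));print(r,np.degrees(r[3:]),e.round(1))
R=cv2.Rodrigues(s['orientation'])[0]; f=-R[:,2];l=-R[:,1];o=s['tool_pos']
def show(n,px,z):
    for w in ray('wrist',px,z,s): print(n,'fwd %.1f lat %.1f'%(1e3*(w-o)@f,1e3*(w-o)@l))
Z=lambda a,b:(a/2+190,b/1.5+15)
show('rail',[Z(60,272),Z(430,275)],.03)
show('lip',[Z(80,245),Z(412,247)],.0335)
for w in tw(r,[[.06,0,0],[-.05,0,0],[0,0,0]],s): print('fwd %.1f z %.1f'%(1e3*(w-o)@f,1e3*w[2]))
```

```text
[-0.0023  0.0002 -0.0209  0.2662 -0.0031] [15.2549 -0.1793] [-0.1 -0.1 -0.1  0.2  0.  -0.2  0.2  0.1]
rail fwd 40.2 lat 41.8
rail fwd 39.3 lat -40.6
lip fwd 48.5 lat 36.3
lip fwd 47.9 lat -35.5
fwd 55.6 z 17.1
fwd -50.5 z 46.5
fwd -2.3 z 33.2
```

>>> {"name": "play_rows", "arguments": {"plan": [{"slide":[-0.04,0.014,-0.04],"roll":0,"fingers":-1},{"slide":[-0.02,0.007,-0.04],"roll":0,"fingers":-1},{"slide":[0,0,0],"roll":0,"fingers":-1}]}}

```text
t: 12.65
tool_pos: [0.5523, -0.334, 0.053]
orientation: [-2.046, 0.333, 2.048]
force: [-5.3, 2.8, 2.0]
opening: 0.0515
```

>>> {"name": "play_rows", "arguments": {"plan": [{"slide":[0.04,-0.014,0],"roll":0,"fingers":-1},{"slide":[0.04,-0.014,0],"roll":0,"fingers":-1},{"slide":[0,0,0],"roll":0,"fingers":-1}]}}

```text
t: 13.02
tool_pos: [0.5527, -0.3342, 0.0529]
orientation: [-2.041, 0.331, 2.052]
force: [-17.3, 7.6, 11.3]
opening: 0.0518
```

>>> {"name": "play_rows", "arguments": {"plan": [{"slide":[-0.04,0.014,0],"roll":0,"fingers":-1},{"slide":[-0.028,0.01,-0.04],"roll":0,"fingers":-1},{"slide":[-0.028,0.01,-0.04],"roll":0,"fingers":-1},{"slide":[-0.028,0.01,-0.04],"roll":0,"fingers":-1},{"slide":[-0.028,0.01,-0.04],"roll":0,"fingers":-1},{"slide":[0,0,0],"roll":0,"fingers":-1}]}}

```text
t: 13.78
tool_pos: [0.5509, -0.3337, 0.0488]
orientation: [-2.048, 0.334, 2.047]
force: [-5.2, 2.1, 5.9]
opening: 0.0519
```

```bash
python3 look.py g5
```

```text
13.775 [ 0.5509 -0.3337  0.0488] [-5.1749  2.1354  5.8784] [ 0.338   0.817  -0.0686] 0.05185777049651267
```

View pics/g5_z.png

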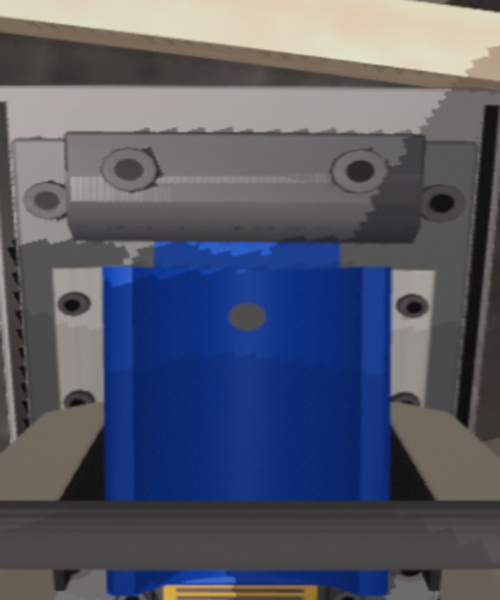

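>>> {"name": "play_rows", "arguments": {"plan": [{"slide":[-0.022,0.008,-0.04],"roll":0,"fingers":-1},{"slide":[-0.022,0.008,-0.04],"roll":0,"fingers":-1},{"slide":[-0.022,0.008,-0.04],"roll":0,"fingers":-1},{"slide":[0,0,0],"roll":0,"fingers":-1}], "squeeze": 25}}

```text
t: 14.32
tool_pos: [0.5506, -0.3337, 0.0479]
orientation: [-2.053, 0.335, 2.044]
force: [-6.3, 4.2, 17.7]
opening: 0.0517
```

```bash
python3 look.py g6
python3 - <<'E'
from h import *
b=save('scene','g6_scene.png')
cv2.imwrite('pics/g6_sz.png',cv2.resize(b[200:350,320:500],None,fx=4,fy=4,interpolation=cv2.INTER_CUBIC)[:,:,::-1])
E
```

```text
14.325 [ 0.5506 -0.3337  0.0479] [-6.2707  4.243  17.6738] [0.8399 1.0006 0.1228] 0.05165421304139802
```

View pics/g6_z.png

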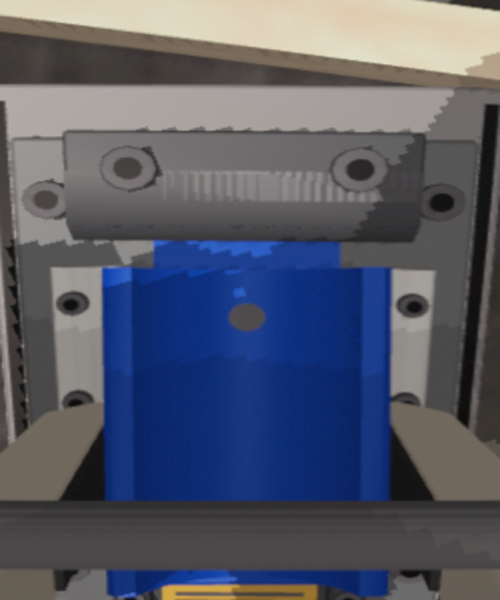

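View pics/g6_sz.png

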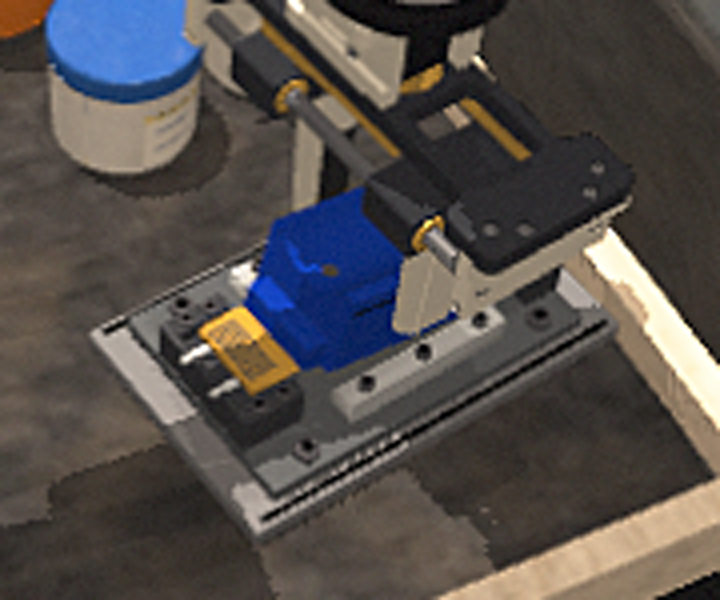

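>>> {"name": "play_rows", "arguments": {"plan": [{"slide":[0,0,0.07],"roll":0,"fingers":-1},{"slide":[0,0,0],"roll":0,"fingers":0.5},{"slide":[0,0,0],"roll":0,"fingers":0.5},{"slide":[0,0,0],"roll":0,"fingers":0.5},{"slide":[0,0,0.6],"roll":0,"fingers":0.5},{"slide":[0,0,0.8],"roll":0,"fingers":0.5},{"slide":[0,0,0.4],"roll":0,"fingers":0.5},{"slide":[-0.45,0.16,0],"roll":0,"fingers":-0.22},{"slide":[-0.45,0.16,0],"roll":0,"fingers":-0.22},{"slide":[0,0,0],"roll":0,"fingers":-0.22}]}}

```text
t: 15.68
tool_pos: [0.5212, -0.3228, 0.1002]
orientation: [-2.047, 0.333, 2.047]
force: [-0.3, 0.2, -0.9]
opening: 0.0444
```

```bash
python3 look.py g7
python3 - <<'E'
from h import *
b=save('scene','g7_scene.png')
cv2.imwrite('pics/g7_sz.png',cv2.resize(b[200:350,320:500],None,fx=4,fy=4,interpolation=cv2.INTER_CUBIC)[:,:,::-1])
E
```

```text
15.675 [ 0.5212 -0.3228  0.1002] [-0.3377  0.2077 -0.8897] [0.0197 0.1477 0.0044] 0.044373557110298514
```

View pics/g7.png

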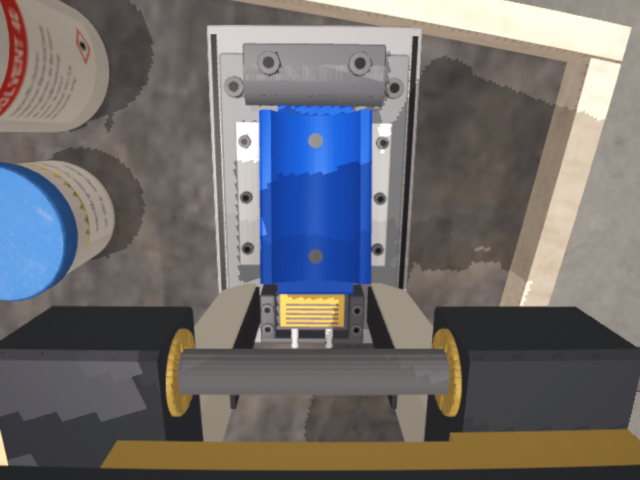

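View pics/g7_sz.png

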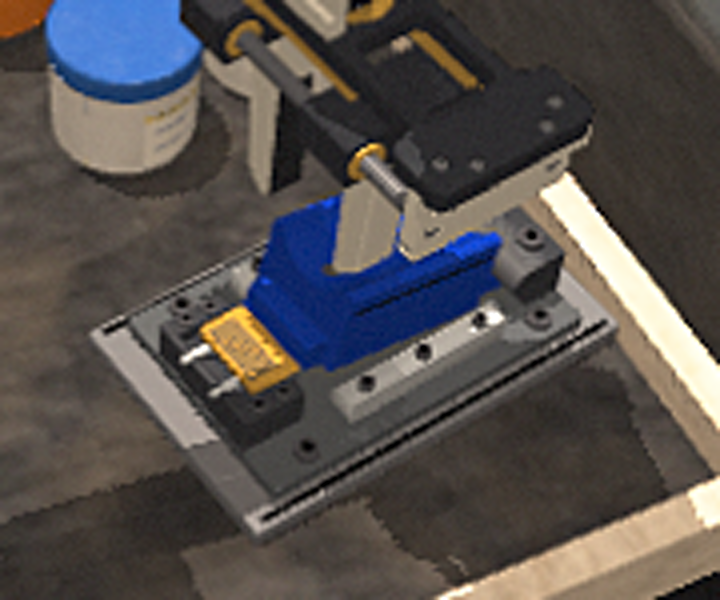

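Run:
```python
from tilt import *
s=np.load('s_g7.npy',allow_pickle=True).item();o=np.array(s['tool_pos'])
for z in(.1,.08,.075,.07,.06): print(z,proj('wrist',[[o[0],o[1],z]],s))
px=dict(f=(260,110),f2=(371,110),b=(260.5,283),b2=(371.5,283))
r,e=fitt(px,s,(.03,0,-.07,.15,0));print(r,np.degrees(r[3:]),e.round(1));R=cv2.Rodrigues(s['orientation'])[0];f=-R[:,2]
for w in tw(r,[[.06,0,0],[-.05,0,0],[-.04,0,.042],[0,0,0]],s): print('fwd %.1f z %.1f'%(1e3*(w-o)@f,1e3*w[2]))
print(robot.read_state()['opening'])
```

```text
0.1 [[314.0647 300.9255]]
0.08 [[313.9725 284.6369]]
0.075 [[313.9522 281.0523]]
0.07 [[313.9328 277.6355]]
0.06 [[313.8967 271.2604]]
[ 0.0296 -0.0009 -0.0731  0.2221  0.0016] [12.7276  0.0904] [-0.6  0.4  0.7  0.2 -0.3 -0.2  0.2 -0.4]
fwd 88.1 z 13.9
fwd -19.2 z 38.1
fwd -0.2 z 76.9
fwd 29.6 z 27.1
0.0381054684003821
```

>>> {"name": "play_rows", "arguments": {"plan": [{"slide":[0.1,-0.03,-0.3],"roll":0,"fingers":-0.22},{"slide":[0.1,-0.03,-0.36],"roll":0,"fingers":-0.22},{"slide":[0,0,-0.1],"roll":0,"fingers":-0.22},{"slide":[0,0,-0.07],"roll":0,"fingers":-0.22},{"slide":[0,0,0],"roll":0,"fingers":-0.22}]}}

```text
t: 16.4
tool_pos: [0.5275, -0.3246, 0.0743]
orientation: [-2.046, 0.332, 2.048]
force: [-1.0, -0.3, 0.1]
opening: 0.0366
```

>>> {"name": "play_rows", "arguments": {"plan": [{"slide":[0,0,-0.05],"roll":0,"fingers":-0.22},{"slide":[0,0,-0.05],"roll":0,"fingers":-0.22},{"slide":[0,0,0],"roll":0,"fingers":-0.22}]}}

```text
t: 16.77
tool_pos: [0.5275, -0.3246, 0.0715]
orientation: [-2.046, 0.332, 2.048]
force: [-0.3, -1.0, -0.9]
opening: 0.0359
```

>>> {"name": "play_rows", "arguments": {"plan": [{"slide":[0,0,-0.05],"roll":0,"fingers":-0.22},{"slide":[0,0,-0.05],"roll":0,"fingers":-0.22},{"slide":[0,0,0],"roll":0,"fingers":-0.22}]}}

```text
t: 17.15
tool_pos: [0.5275, -0.3247, 0.0687]
orientation: [-2.047, 0.333, 2.047]
force: [0.1, -0.1, -0.3]
opening: 0.0363
```

```bash
python3 look.py g8
```

```text
17.15 [ 0.5275 -0.3247  0.0687] [ 0.1447 -0.1082 -0.2509] [ 0.0473  0.1631 -0.0036] 0.03628669660152219
```

View pics/g8.png

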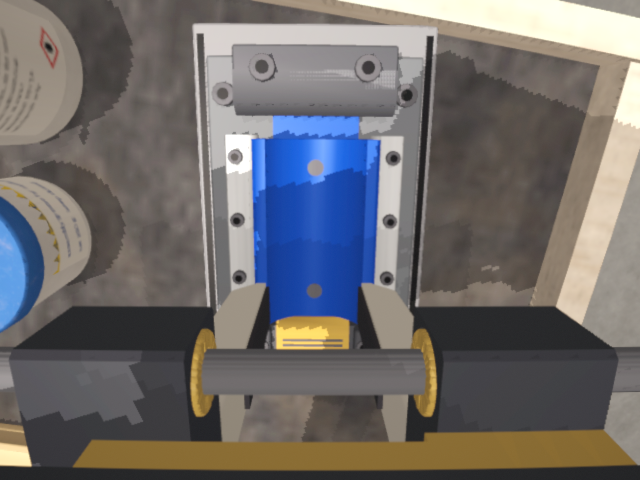

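>>> {"name": "play_rows", "arguments": {"plan": [{"slide":[0,0,-0.05],"roll":0,"fingers":-0.22},{"slide":[0,0,-0.05],"roll":0,"fingers":-0.22},{"slide":[0,0,0],"roll":0,"fingers":-0.22}]}}

```text
t: 17.58
tool_pos: [0.5275, -0.3246, 0.0657]
orientation: [-2.047, 0.333, 2.048]
force: [0.3, -0.3, 0.2]
opening: 0.0368
```

Run:
```python
from tilt import *
s=np.load('s_g8.npy',allow_pickle=True).item();o=np.array(s['tool_pos'])
px=dict(f=(253,138),f2=(380,138),b=(255,321),b2=(379,321))
r,e=fitt(px,s,(.03,0,-.05,.15,0));print(r,np.degrees(r[3:]),e.round(1));R=cv2.Rodrigues(s['orientation'])[0];f=-R[:,2]
for w in tw(r,[[.06,0,0],[-.05,0,0],[-.04,0,.042],[.04,0,.042],[0,0,0]],s): print('fwd %.1f z %.1f'%(1e3*(w-o)@f,1e3*w[2]))
```

```text
[ 0.0219 -0.0012 -0.0548  0.1005  0.0022] [5.76   0.1274] [ 1.  -1.1 -0.8 -1.4  3.1  1.5 -3.3  1.2]
fwd 81.6 z 7.9
fwd -27.8 z 19.0
fwd -13.6 z 59.8
fwd 66.0 z 51.7
fwd 21.9 z 13.9
```

>>> {"name": "play_rows", "arguments": {"plan": [{"slide":[0,0,-0.05],"roll":0,"fingers":-0.22},{"slide":[0,0,-0.05],"roll":0,"fingers":-0.22},{"slide":[0,0,0],"roll":0,"fingers":-0.22}]}}

```text
t: 17.95
tool_pos: [0.5275, -0.3247, 0.0627]
orientation: [-2.047, 0.333, 2.047]
force: [1.1, 0.4, 0.0]
opening: 0.0363
```

```bash
python3 look.py g9
python3 - <<'E'
from h import *
b=save('scene','g9_scene.png')
cv2.imwrite('pics/g9_sz.png',cv2.resize(b[200:350,320:500],None,fx=4,fy=4,interpolation=cv2.INTER_CUBIC)[:,:,::-1])
E
```

```text
17.95 [ 0.5275 -0.3247  0.0627] [1.089  0.3596 0.0337] [ 0.039   0.1781 -0.0016] 0.03628801525442055
```

View pics/g9_sz.png

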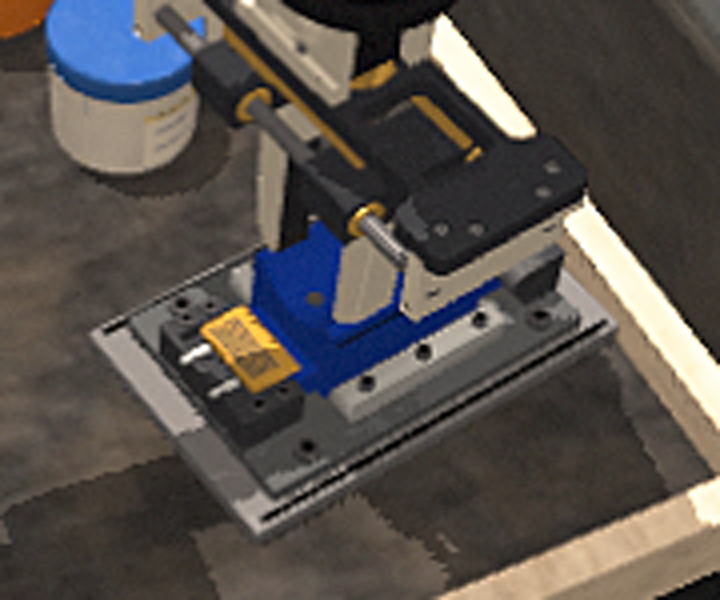

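View pics/g9.png

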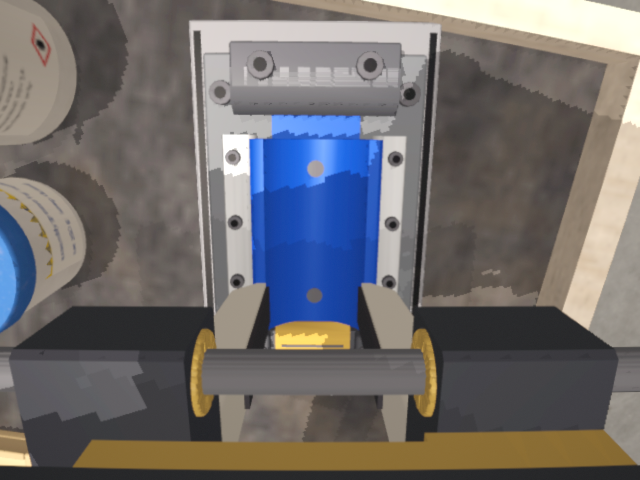

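Run:
```python
import cv2
a=cv2.imread('pics/g9.png')[90:350,210:430];cv2.imwrite('pics/g9_wz.png',cv2.resize(a,None,fx=3,fy=2.3,interpolation=cv2.INTER_CUBIC))
```

```text
(no output)
```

View pics/g9_wz.png

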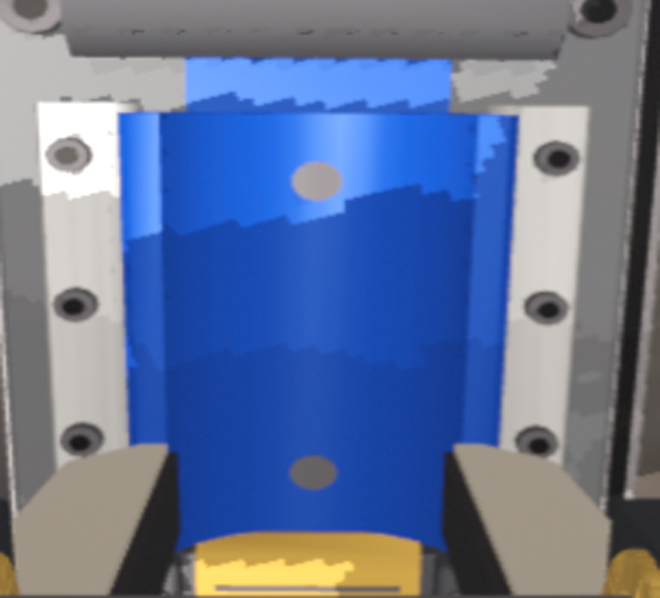

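>>> {"name": "play_rows", "arguments": {"plan": [{"slide":[0,0,-0.05],"roll":0,"fingers":-0.22},{"slide":[0,0,-0.05],"roll":0,"fingers":-0.22},{"slide":[0,0,0],"roll":0,"fingers":-0.22}]}}

```text
t: 18.42
tool_pos: [0.5277, -0.3248, 0.0603]
orientation: [-2.047, 0.333, 2.047]
force: [-1.8, 1.4, 3.9]
opening: 0.0365
```

>>> {"name": "play_rows", "arguments": {"plan": [{"slide":[0,0,-0.04],"roll":0,"fingers":-0.22},{"slide":[0,0,-0.04],"roll":0,"fingers":-0.22},{"slide":[0,0,0],"roll":0,"fingers":-0.22}]}}

```text
t: 18.8
tool_pos: [0.5278, -0.3248, 0.0602]
orientation: [-2.048, 0.333, 2.047]
force: [-10.0, 7.1, 20.9]
opening: 0.0361
```

>>> {"name": "play_rows", "arguments": {"plan": [{"slide":[0,0,0.3],"roll":0,"fingers":-0.22},{"slide":[0,0,1],"roll":0,"fingers":-0.22},{"slide":[-0.3,0.1,1],"roll":0,"fingers":-0.22},{"slide":[-1,0.35,1],"roll":0,"fingers":-0.22},{"slide":[-1,0.35,0.5],"roll":0,"fingers":-0.22},{"slide":[0,0,0],"roll":0,"fingers":-0.22}]}}

```text
t: 19.55
tool_pos: [0.4583, -0.301, 0.1732]
orientation: [-2.05, 0.335, 2.045]
force: [0.6, -1.0, 0.5]
opening: 0.0364
```

```bash
python3 look.py h1
python3 - <<'E'
from h import *
b=save('scene','h1_scene.png')
cv2.imwrite('pics/h1_sz.png',cv2.resize(b[200:350,320:500],None,fx=4,fy=4,interpolation=cv2.INTER_CUBIC)[:,:,::-1])
E
```

```text
19.55 [ 0.4583 -0.301   0.1732] [ 0.5878 -0.9881  0.535 ] [-0.0394  0.1409  0.0759] 0.03635747088326998
```

View pics/h1.png

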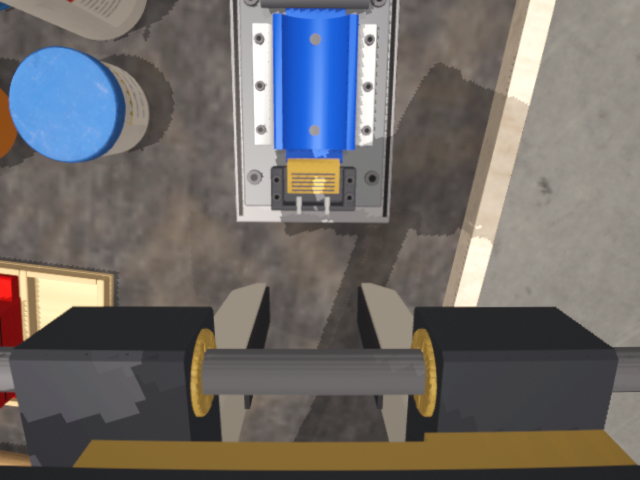

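View pics/h1_sz.png

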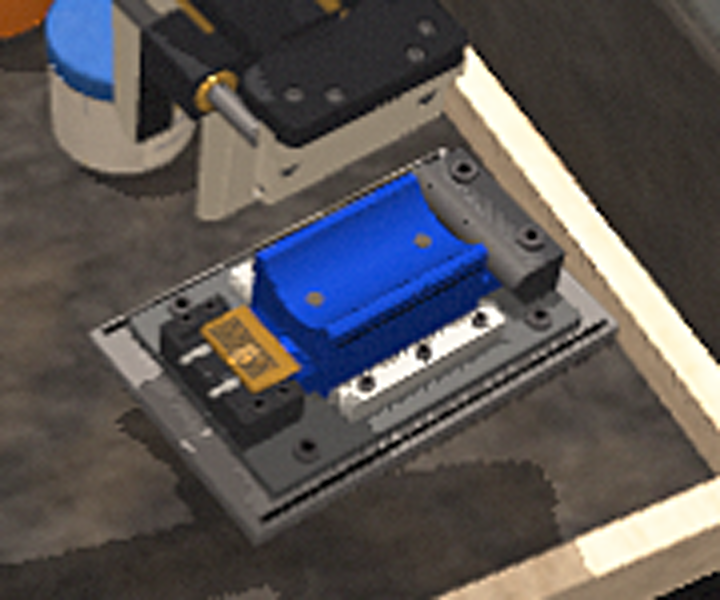

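Run:
```python
import cv2,numpy as np
from fit import *
ims=[]
for n in('b','g7','h1'):
    a=cv2.imread(f'pics/{n}_scene.png')[270:310,355:405];h=cv2.cvtColor(a,cv2.COLOR_BGR2HSV)
    m=(h[...,0]>10)&(h[...,0]<28)&(h[...,1]>140)&(h[...,2]>90);y,x=np.nonzero(m);print(n,x.mean()+355,y.mean()+270,m.sum(),x.max()+355)
    ims.append(cv2.resize(a,None,fx=5,fy=5,interpolation=cv2.INTER_NEAREST))
cv2.imwrite('pics/cmp.png',np.hstack(ims))
# insert pose by scene corners in h1: top body corners, zoom 4 offset (320,200)
Z=lambda P:np.array(P,float)/4+[320,200]
B=[[-.04,.026,.06],[-.04,-.026,.06],[.04,-.026,.06],[.04,.026,.06]]
o=('scene',B,Z([[257,258],[325,333],[487,252],[418,176]]))
p,r=fit([o],[.55,-.332,-.33]);b=[.5487,-.335,-.3317];print(p,np.degrees(p[2]),r.round(1))
d=p[:2]-np.array(b[:2]);print('in base(scene)',np.cos(b[2])*d[0]+np.sin(b[2])*d[1],-np.sin(b[2])*d[0]+np.cos(b[2])*d[1])
```

```text
b 382.4146341463415 286.65365853658534 205 394
g7 382.2682926829268 287.18048780487806 205 394
h1 382.43169398907105 287.1475409836066 183 394
[ 0.5499 -0.335  -0.3848] -22.04988895519519 [-0.6 -2.5  0.5  0.8  0.7  1.2 -0.7 -0.6]
in base(scene) 0.0011365044966929598 0.0004229064235212889
```

View pics/cmp.png

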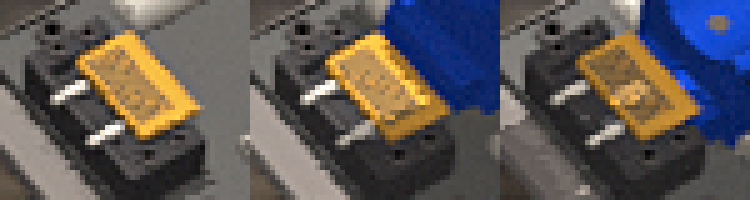

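```bash
python3 -c "
from plant import robot
print(robot.read_state()['t']);print(robot.close_job())"
```

```text
19.65
the job is handed in; nothing more can be done
None
```

The blue insert is in the pocket, and my last checks show it flat with the brass latch over its ledge. I handed the job in at 19.65 s of the 38 s limit; no verdict was reported.

**What I did**
- I picked the insert up about 5 mm behind its middle.
- I tipped it to about 16° by lowering its tail onto the latch block, since the moves allow no tilt.
- I slid the heel under the lip until the toe wall stopped it, flattened it onto the latch, and let go.
- I then pressed the rear end down with the fingertips. The largest force I read in the whole job was about 22 N, and the last press onto the floor read about 21 N upward.

**Last checks**
- **Height:** the press stopped hard with the fingertips at 60.2 mm above the cart. A seated insert's top should be at 60 mm.
- **Latch:** in the scene picture the brass is where it was at the start (within 0.5 px), with the ledge under it.
- **Position:** the insert is about 1 mm from the base middle in x and 0.5 mm in y.
- **Clear of the scene:** the arm stood well clear at hand-in and touched nothing. I moved nothing near the tub, mug or tray. I did not measure those again, but the tub looks unmoved in the pictures.

**Checks that disagreed**
- **Squareness:** a rough fit to hand-picked corners in the scene picture gave a yaw about 3° (0.05 rad, the limit) off the base, with errors up to 2.5 px. The wrist picture shows the sides parallel to the rails, and the play between the rails allows at most about 0.04 rad. I trusted the wrist picture.
- **Latch snap:** I did not see the snap in the force readings. They come only at the end of each call, and the insert was already down when I looked.

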